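# Build a test-cell stack, pressing each plate flat

### The arm

A 6-joint arm with a two-finger parallel gripper is mounted at the origin on a cart in front of the work surface, level with it; the furniture and walls round the work are solid. World frame = base frame: x ahead of the robot, y to its left, z up, the work surface at z = 0. Lengths are in m, angles in rad, forces in N, time in s.
With the tool pointing down it reaches from about 0.375 to 0.9 m from the base axis. Payload 3.1 kg.
Tool frame: the origin (TCP) lies between the finger pads; the fingertips stand 14 mm ahead of it and the grasp point (between the pads) lies 5 mm behind it (robot.finger_overhang is the distance from the TCP to the fingertips, in m); z points along the fingers, y is the line along which they close (so a half turn about z gives the same grasp; the last joint's range is limited). The gripper opens to 87 mm and grips with 3 to 60 N. Pads are 19 mm wide; open, the fingers measure 117 mm over their backs; the gripper's body (75 mm by 190 mm) begins 51 mm behind the grasp point.
Start: joints at [-1.369, 0.527, 1.433, -0, 1.181, -0.178], TCP at [0.232, -0.58, 0.237] pointing down, gripper open.
Joint ranges: [-3.08, 3.08], [-0.75, 2.2], [0.22, 2.44], [-1.43, 4.57], [0, 2.65], [-2.85, 2.85]. Speed limits (rad/s): [2.79, 2.79, 3.14, 3.14, 3.14, 3.14].

### API

Orientations are given as a unit quaternion [x, y, z, w].
In Python, from rig import monitor, cams, workorder, robot gives the robot as it stands.
- The arm moves only by the tool send_rows, never from a script. Its argument "moves" is one flat list of numbers, 7 for each row, row after row: the opening, from 0 (shut) to 1 (fully open), then the shift along the world's x, y, z in cm, then the turn, a rotation vector about the world's x, y, z in rad. A call has 1 to 5 rows; each row is the pose to reach, as a shift and turn from the pose commanded when the call began; what a row does not reach only later rows make up. A row lasts 1/12 s, in which the tool goes at most 41.7 mm and 7.16 degrees, less where a joint would pass 70% of its speed; a pose out of reach is approached as far as the arm can. A call with a gripper value outside its range is refused whole. The fingers move at their own pace and stop on an object; "grip_force" is the grip in N (left out, the last holds). Time passes only in rows, so rows that repeat a pose let the fingers close. It gives the time, the measured TCP pose, the force, the opening and the grip force at its end, in the units of the state.
- monitor.get_obs(): the state, without advancing time (a new reading comes with each control period).
- cams.camera(name): name is "scene" or "top"; returns a dict with "pixels" (384x512x3 uint8, blue, green, red), "range_z" (384x512 float32, m along the optical axis (not along the pixel's ray), 0 where there is no reading), "fovy" (degrees; the focal length in pixels is half the picture's height over the tangent of half this angle, whatever the lens; pixels are square), "cx", "cy" (the principal point, pixels), "rvec" (rotation vector, rad) and "tvec" (3), from world to camera coordinates, as OpenCV has them. Camera axes: x right, y down, z forward; pixel columns grow to the right and rows downward; lengths in m; the calibration is good to about 2 mm. A picture is of the moment at which its call begins.
- workorder.hand_in(): hands the job in; it is judged then, once.
The state is a dict: "time": time; "q": joint angles; "joint_velocities": joint speeds; "joint_torque": joint torques, N m; "position": TCP position; "tool_rot": TCP orientation; "ft_force": force on the tool from outside, world axes, zero at the start; "moment": the same for the moment, N m; "grip_width": finger opening in m; "grip_force": force on a finger pad.
Only numpy, scipy, OpenCV 4.12 (cv2) and the standard library are available. Lean on these libraries where they do the work, as an engineer would, in place of code of your own. Each camera call takes 0.05 s, during which the arm holds its last target. There are 200 camera calls.

### The job

Pull the clip-on yellow cover off the stacking fixture and stand it upright on the blue mat. Then lay the cell plates flat between the fixture's guide posts in this order from the bottom: black, orange, white (those that are here), and the blue end plate last; after letting go of each one, press down on it so that the sprung platen below clearly gives, before you add the next. Leave everything else where it is.

Things in the scene. Friction and masses are not known exactly. Their poses are not given: they have to be found in the camera images.
- fixture: aluminium stacking fixture fixed to the worktop, 146 (x) x 86 (y) mm, base top 24 mm up. Origin on the worktop under its centre; the plates lie lengthwise along its x. Six 8 mm guide posts with round tops, 70 mm up, stand round the plates' place with 2 mm clearance: four at x +-32, y +-31 mm, two at x +-46, y 0. Along each long side 56 mm between posts is free for fingers
- platen (a joint): travel in m of the fixture's green sprung platen (70 x 44 mm, between the posts): 0 = fully up (also under the plates' weight), 0.006 = fully down. It begins to give at about 6 N and is fully down at about 11 N. To count as pressed it must go down 2.5 mm or more (about 8 N); it rises when let go
- platen_top (a point): centre of the platen's top face, 30 mm above the worktop when up: the first plate lies on it, the others on top of one another
- cover: yellow upside-down U, 132 (x) x 50 (y) mm: legs at x +-60 mm, top 74 mm above the leg ends, on it a black grip fin 44 mm long (x), 14 mm wide, 74 to 100 mm up. Origin midway between the leg ends, z up. Starts on the fixture's flange, 4 mm up, legs in end grooves, held by sprung ball catches that give at about 10 N (8 to 15) of straight upward pull within 10 mm; lifted 70 mm it clears the posts
- mat: blue mat fixed on the worktop, 170 (x) x 90 (y) mm, 3 mm thick, origin under its centre: place for the cover (its length along the mat's x)
- plate_black: black cell plate, 80 x 50 x 10 mm, 60 g: its origin is the centre of its underside, x along its 80 mm length, z up; end for end it is alike. Lies flat on the worktop at the start
- plate_orange: orange cell plate, 80 x 50 x 10 mm, 50 g: its origin is the centre of its underside, x along its 80 mm length, z up; end for end it is alike. Lies flat on the worktop at the start
- plate_white: white cell plate, 80 x 50 x 10 mm, 50 g: its origin is the centre of its underside, x along its 80 mm length, z up; end for end it is alike. Lies flat on the worktop at the start
- end_plate: blue end cell plate, 80 x 50 x 14 mm, 90 g, always present: its origin is the centre of its underside, x along its 80 mm length, z up; end for end it is alike. Lies flat on the worktop at the start
- erlenmeyer: conical glass flask, 83 mm wide, 166 mm high, bystander
- tape_roll: roll of blue tape lying flat, 92 mm, bystander
- petri_dish: glass dish 62 mm, bystander
- pencil: yellow pencil lying at the front of the worktop, bystander
- stopper: orange stopper, 25 mm, bystander
Things that resemble listed ones, but are neither listed nor needed, are in the scene too. What is meant by the plate_orange is not green, and is the smaller of those in its own colour.

How it is judged:
By the outcome, as a careful person would: the job done as asked, in the order asked, and still so for the second after the job is handed in, with the robot touching nothing.
Of plate_black, plate_orange, plate_white only 2 to 3 are there at a start; the rules pass over those that are not, and their reading is None.
At some moment in a run one of plate_black, plate_orange, plate_white, end_plate may be knocked a few centimetres aside while the robot is not near it.
It also fails if it takes over 210 s, if anything falls off the work surface, if the arm or the gripper's body presses on something with over 40 N, if the wrist force passes 120 N, or if a joint passes its speed limit or range.

## Working session

There is one attempt and no reset: what is moved stays moved. The work goes in short steps, Python scripts to look and compute and a tool call to move; the robot and the scene stay as the last step left them, time stands still between calls to the robot, and variables do not carry over. Pictures are saved under pics/ and viewed, at most 14 in all, crops included, and the job is handed in when it is done.

Besides the shell and the picture viewer there is one more tool, called after ">>>" as name(argument=value, ...) on one line, values as JSON. send_rows: Moves the arm, as the interface text tells. Its arguments: {"type":"object","properties":{"moves":{"type":"array","items":{"type":"number"}},"grip_force":{"type":"number"}},"required":["moves"]}

```bash
mkdir -p pics; ls
cat > h.py <<'E'
import numpy as np, cv2
from rig import monitor, cams, workorder, robot
def grab(n):
    c=cams.camera(n); h=c["pixels"].shape[0]
    c["f"]=h/2/np.tan(np.radians(c["fovy"])/2)
    c["R"]=cv2.Rodrigues(np.array(c["rvec"],float))[0]; c["t"]=np.array(c["tvec"],float).ravel()
    return c
def cloud(c):
    z=c["range_z"]; v,u=np.mgrid[:z.shape[0],:z.shape[1]]
    P=np.stack([(u-c["cx"])/c["f"]*z,(v-c["cy"])/c["f"]*z,z],-1)
    W=(P-c["t"])@c["R"]; W[z==0]=np.nan
    return W
E
python3 - <<'E'
from h import *
for n in ("scene","top"):
    c=grab(n); cv2.imwrite(f"pics/{n}0.png",cv2.resize(c["pixels"],(800,600),interpolation=cv2.INTER_CUBIC)); print(n,c["fovy"],c["f"],c["cx"],c["cy"],-c["R"].T@c["t"])
    np.savez(f"{n}0.npz",W=cloud(c),px=c["pixels"])
print(monitor.get_obs())
E
```

```text
pics
scene 46.03227225477508 451.9697108123463 258.4231681533219 180.73753615896695 [-0.07175502 -1.13427975  0.62169184]
top 54.470831167803574 373.0242692731351 258.58736788641386 189.2710670639892 [ 0.4094081  -0.27103746  1.13478058]
{'time': 0.1, 'q': array([-1.36848322e+00,  5.28405581e-01,  1.43375079e+00,  1.68220708e-05,
        1.18141874e+00, -1.78553699e-01]), 'joint_velocities': array([-0.00130443, -0.00184322, -0.00242469,  0.00024103, -0.00182889,
        0.00142217]), 'joint_torque': array([ 1.99979222e-04, -4.40984058e+01, -1.77151269e+01,  6.34230673e-02,
        5.33920771e-02, -4.09780080e-05]), 'position': array([ 0.23220102, -0.57959114,  0.23565701]), 'tool_rot': array([ 9.81922414e-01,  1.89281246e-01, -3.99752599e-06, -9.91252202e-04]), 'ft_force': array([-0.66836209, -0.37311923, -0.42235994]), 'moment': array([-0.04011052, -0.00786664, -0.0442523 ]), 'grip_force': 0.0, 'grip_width': 0.08719441599393775}
```

View pics/top0.png

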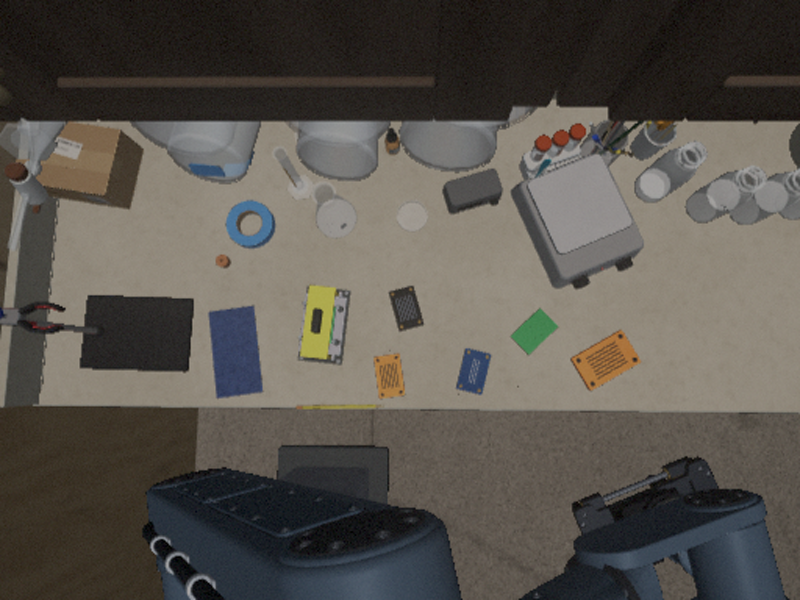

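View pics/scene0.png

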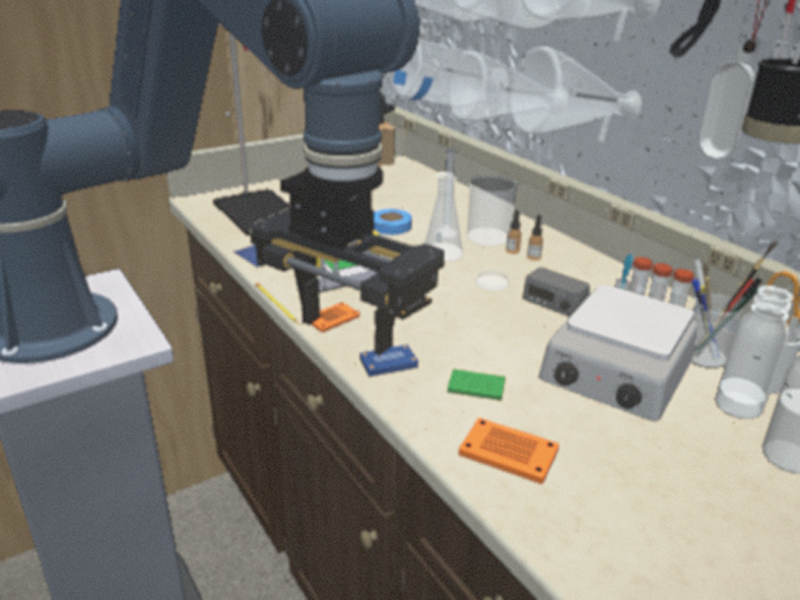

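The top view shows these, in 800x600 pixels:
- Cover and fixture at (320,323), mat at (235,350).
- Black plate at (406,308), blue end plate at (473,371), petri dish at (412,216).
- Orange candidates: (389,376) is small and (605,360) is large. The small one fits. The green plate at (535,331) is a decoy.
- I see no white plate.

Next I'll measure and confirm in a crop.

```bash
cat >> h.py <<'E'
def rect(W,px,box,lo,hi,zr):
    """box in 800x600 px; hsv range; z range -> world rect"""
    s=512/800; u0,v0,u1,v1=[int(a*s) for a in box]
    hsv=cv2.cvtColor(px,cv2.COLOR_BGR2HSV)
    m=cv2.inRange(hsv,np.array(lo),np.array(hi))>0
    k=np.zeros_like(m); k[v0:v1,u0:u1]=1; m&=k
    m=cv2.morphologyEx(m.astype(np.uint8),cv2.MORPH_CLOSE,np.ones((5,5)))
    m=cv2.morphologyEx(m,cv2.MORPH_OPEN,np.ones((3,3)))
    n,l,st,_=cv2.connectedComponentsWithStats(m)
    if n<2: return None
    m=l==1+np.argmax(st[1:,4])
    z=np.nanmedian(W[m][:,2]); P=W[m&(W[...,2]>zr[0])&(W[...,2]<zr[1])]
    (cx,cy),(w,h),a=cv2.minAreaRect((P[:,:2]*1000).astype(np.float32))
    if w<h: w,h,a=h,w,a+90
    a=(a+90)%180-90
    return dict(c=(round(cx,1),round(cy,1)),mean=np.round(P.mean(0)*1000,1),size=(round(w,1),round(h,1)),yaw=round(a,1),n=len(P),z=round(z*1000,1))
ALL=dict(black=((375,275,440,340),(0,0,0),(180,130,90),(-.01,.03)),
 orange=((360,340,420,405),(5,120,80),(20,255,255),(-.01,.03)),
 orangeL=((560,320,650,400),(5,120,80),(20,255,255),(-.01,.03)),
 blue=((445,335,505,400),(100,80,30),(130,255,255),(-.01,.03)),
 mat=((195,295,275,405),(100,60,20),(130,255,255),(-.01,.03)),
 cover=((290,275,355,370),(24,120,80),(35,255,255),(.06,.095)),
 fin=((290,275,355,370),(0,0,0),(180,255,70),(.09,.12)))
E
python3 - <<'E'
from h import *
d=np.load("top0.npz"); W,px=d["W"],d["px"]
for k,a in ALL.items(): print(k,rect(W,px,*a))
m=(W[...,2]>.09)&(W[...,2]<.13); 
s=np.zeros_like(m); s[180:235,185:230]=1; P=W[m&s]; print("fin",len(P),cv2.minAreaRect((P[:,:2]*1000).astype(np.float32)),P.mean(0))
m=(W[...,2]>.012)&(W[...,2]<.032); s[:]=0; s[180:237,190:226]=1; P=W[m&s]; print("base",len(P),cv2.minAreaRect((P[:,:2]*1000).astype(np.float32)))
cv2.imwrite("pics/crop1.png",cv2.resize(px[120:265,125:425],(800,387),interpolation=cv2.INTER_CUBIC))
E
```

```text
black {'c': (535.4, -249.3), 'mean': array([ 534.6, -249.4,   10.1]), 'size': (81.5, 49.9), 'yaw': 16.1, 'n': 425, 'z': np.float64(10.3)}
orange {'c': (403.9, -217.8), 'mean': array([ 403.4, -218.1,   10.3]), 'size': (79.2, 49.4), 'yaw': 8.4, 'n': 439, 'z': np.float64(10.4)}
orangeL {'c': (438.3, -632.4), 'mean': array([ 437. , -629.7,   13.9]), 'size': (119.2, 69.4), 'yaw': -60.6, 'n': 903, 'z': np.float64(13.9)}
blue {'c': (414.8, -378.9), 'mean': array([ 414.9, -379.2,   14.2]), 'size': (76.2, 48.6), 'yaw': -13.5, 'n': 414, 'z': np.float64(14.1)}
mat {'c': (448.5, 82.4), 'mean': array([447.7,  82.3,   3.5]), 'size': (166.8, 89.0), 'yaw': 8.5, 'n': 1579, 'z': np.float64(3.4)}
cover {'c': (500.7, -89.9), 'mean': array([499.8, -90.7,  78.2]), 'size': (131.2, 49.5), 'yaw': -5.7, 'n': 690, 'z': np.float64(78.3)}
fin {'c': (500.7, -90.9), 'mean': array([500.2, -92. , 103.3]), 'size': (40.6, 12.2), 'yaw': -5.0, 'n': 74, 'z': np.float64(104.5)}
fin 89 ((500.4274597167969, -90.23321533203125), (14.485681533813477, 44.26963806152344), 87.22286224365234) [ 0.5000701  -0.09079405  0.103235  ]
base 336 ((499.9559020996094, -89.64212036132812), (80.18439483642578, 129.9302978515625), 84.4842300415039)
```

View pics/crop1.png

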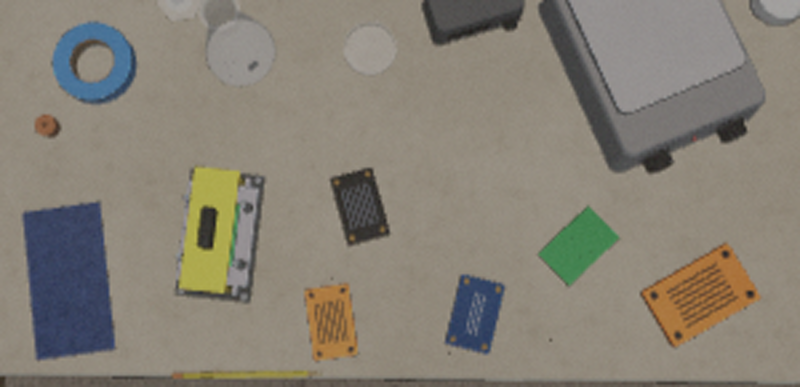

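Only the black, orange (small, 79x49 mm) and blue end plates are present. There is no white plate. I'm moving over the fin first.

>>> send_rows(moves=[1,9.5,17.5,0,0,0,-0.2,1,9.5,17.5,0,0,0,-0.2,1,9.5,17.5,0,0,0,-0.2,1,9.5,17.5,0,0,0,-0.2,1,9.5,17.5,0,0,0,-0.2], grip_force=30)

```text
time: 0.52
position: [0.3278, -0.4017, 0.236]
tool_rot: [0.996, 0.09, -0.0, -0.001]
ft_force: [0.0, 0.3, 0.2]
grip_width: 0.0873
grip_force: 0.0
```

>>> send_rows(moves=[1,9.5,17.5,0,0,0,-0.2,1,9.5,17.5,0,0,0,-0.2,1,9.5,17.5,0,0,0,-0.2,1,9.5,17.5,0,0,0,-0.2,1,9.5,17.5,0,0,0,-0.2])

```text
time: 0.93
position: [0.4227, -0.2274, 0.2363]
tool_rot: [1.0, -0.009, -0.0, -0.001]
ft_force: [0.1, -0.3, -0.1]
grip_width: 0.0872
grip_force: 0.0
```

>>> send_rows(moves=[1,7.8,13.95,0,0,0,-0.078,1,7.8,13.95,0,0,0,-0.078,1,7.8,13.95,0,0,0,-0.078,1,7.8,13.95,0,0,0,-0.078,1,7.8,13.95,0,0,0,-0.078])

```text
time: 1.35
position: [0.5022, -0.0854, 0.2364]
tool_rot: [0.999, -0.045, 0.001, -0.001]
ft_force: [-0.1, -0.6, -0.5]
grip_width: 0.087
grip_force: 0.0
```

>>> send_rows(moves=[1,0,0,-4,0,0,0,1,0,0,-8,0,0,0,1,0,0,-11,0,0,0,1,0,0,-11,0,0,0,1,0,0,-11,0,0,0])

```text
time: 1.77
position: [0.499, -0.0907, 0.1253]
tool_rot: [0.999, -0.049, -0.002, -0.001]
ft_force: [0.7, -0.4, 0.1]
grip_width: 0.0869
grip_force: 0.0
```

Run:
```python
from h import *
o=monitor.get_obs(); print(o["position"],o["tool_rot"])
c=grab("scene"); im=c["pixels"]
# predicted fin corners vs image
yaw=np.radians(-5.6); ex=np.array([np.cos(yaw),np.sin(yaw),0]); ey=np.array([-ex[1],ex[0],0])
p=c["R"]@np.array([.5003,-.0905,.1])+c["t"]; u=c["f"]*p[0]/p[2]+c["cx"]; v=c["f"]*p[1]/p[2]+c["cy"]; print(u,v)
u,v=int(u),int(v); cv2.imwrite("pics/fin1.png",cv2.resize(im[max(0,v-70):v+50,max(0,u-80):u+80],(800,600),interpolation=cv2.INTER_CUBIC))
```

```text
[ 0.49899073 -0.09066041  0.12533216] [ 9.98806297e-01 -4.87904988e-02 -2.21669969e-03 -7.44983824e-04]
219.34873572325597 145.15993672660642
```

View pics/fin1.png

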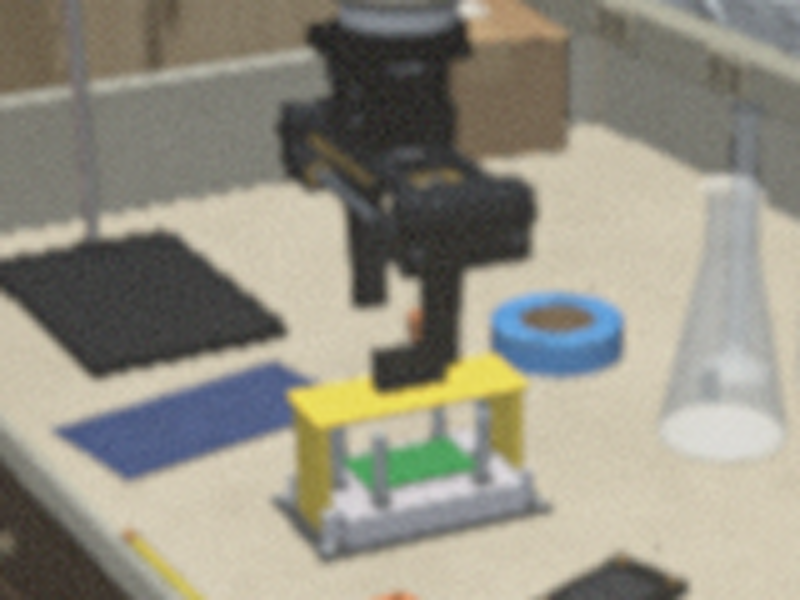

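The crop shows the fingers straddling the fin at about (410,370), with the cover and the green platen below it. I'm descending and gripping.

>>> send_rows(moves=[1,0,0,-1.5,0,0,0,1,0,0,-2.6,0,0,0,1,0,0,-3.0,0,0,0,1,0,0,-3.0,0,0,0,1,0,0,-3.0,0,0,0])

```text
time: 2.23
position: [0.5013, -0.0913, 0.0981]
tool_rot: [0.999, -0.049, 0.001, 0.001]
ft_force: [-0.2, 0.1, -0.1]
grip_width: 0.0868
grip_force: 0.0
```

>>> send_rows(moves=[0,0,0,0,0,0,0,0,0,0,0,0,0,0,0,0,0,0,0,0,0,0,0,0,0,0,0,0,0,0,0,0,0,0,0], grip_force=40)

```text
time: 2.65
position: [0.5004, -0.0907, 0.0968]
tool_rot: [0.999, -0.049, 0.0, 0.0]
ft_force: [0.4, -1.1, 0.3]
grip_width: 0.0616
grip_force: 0.0
```

>>> send_rows(moves=[0,0,0,0,0,0,0,0,0,0,0,0,0,0,0,0,0,0,0,0,0,0,0,0,0,0,0,0,0,0,0,0,0,0,0])

```text
time: 3.07
position: [0.5003, -0.0907, 0.0965]
tool_rot: [0.999, -0.049, -0.0, -0.0]
ft_force: [0.1, 0.2, -0.0]
grip_width: 0.0284
grip_force: 0.0
```

Still closing.

>>> send_rows(moves=[0,0,0,-0.2,0,0,0,0,0,0,-0.2,0,0,0,0,0,0,-0.2,0,0,0,0,0,0,-0.2,0,0,0,0,0,0,-0.2,0,0,0])

```text
time: 3.48
position: [0.5002, -0.0909, 0.0943]
tool_rot: [0.999, -0.048, -0.0, 0.0]
ft_force: [-0.6, -0.7, -3.1]
grip_width: 0.0138
grip_force: 40.0
```

>>> send_rows(moves=[0,0,0,0.2,0,0,0,0,0,0,0.4,0,0,0,0,0,0,0.6,0,0,0,0,0,0,0.8,0,0,0,0,0,0,1.0,0,0,0])

```text
time: 3.9
position: [0.5003, -0.0906, 0.1052]
tool_rot: [0.999, -0.049, 0.0, 0.0]
ft_force: [-0.8, 0.7, -0.4]
grip_width: 0.0135
grip_force: 40.0
```

>>> send_rows(moves=[0,0,0,0.8,0,0,0,0,0,0,1.8,0,0,0,0,0,0,2.8,0,0,0,0,0,0,3.8,0,0,0,0,0,0,4.8,0,0,0])

```text
time: 4.32
position: [0.5005, -0.0908, 0.1541]
tool_rot: [0.999, -0.049, 0.001, 0.0]
ft_force: [-1.1, -0.2, -1.6]
grip_width: 0.0135
grip_force: 40.0
```

>>> send_rows(moves=[0,0,0,1,0,0,0,0,0,0,2,0,0,0,0,0,0,3,0,0,0,0,0,0,4,0,0,0,0,0,0,4,0,0,0])

```text
time: 4.73
position: [0.5016, -0.0912, 0.1948]
tool_rot: [0.999, -0.049, 0.002, 0.001]
ft_force: [0.9, -0.7, -0.8]
grip_width: 0.0137
grip_force: 40.0
```

Run:
```python
from h import *
o=monitor.get_obs(); print(o["position"],o["ft_force"],o["moment"],o["grip_width"])
c=grab("top");W=cloud(c);px=c["pixels"]
c2=grab("scene"); cv2.imwrite("pics/lift.png",cv2.resize(c2["pixels"][60:240,120:360],(800,600)))
# fixture platen and posts
hsv=cv2.cvtColor(px,cv2.COLOR_BGR2HSV)
for z in [(.015,.034),(.055,.08),(.14,.2)]:
    s=np.zeros(W.shape[:2],bool); s[170:245,175:240]=1
    P=W[s&(W[...,2]>z[0])&(W[...,2]<z[1])]
    print(z,len(P),P.mean(0) if len(P) else "",cv2.minAreaRect((P[:,:2]*1000).astype(np.float32)) if len(P)>3 else "")
for k in ("mat","black","orange","blue"): print(k,rect(W,px,*ALL[k]))
```

```text
[ 0.50160095 -0.09115274  0.1948422 ] [ 0.86640334 -0.70235007 -0.84285358] [-0.0186368  -0.00346506 -0.00830564] 0.013725460316017412
(0.015, 0.034) 270 [ 0.48586586 -0.1054691   0.02682106] ((491.8940734863281, -109.96243286132812), (62.10475540161133, 140.32455444335938), 68.14625549316406)
(0.055, 0.08) 13 [ 0.49486951 -0.12029093  0.0682859 ] ((497.61322021484375, -120.65068054199219), (5.086505889892578, 69.71965026855469), 84.78378295898438)
(0.14, 0.2) 266 [ 0.47034213 -0.09200206  0.17831253] ((502.08038330078125, -91.80445098876953), (48.10676574707031, 131.73260498046875), 84.20526885986328)
mat {'c': (455.1, 75.3), 'mean': array([468.3,  97.8,   3.5]), 'size': (166.7, 96.8), 'yaw': 58.8, 'n': 637, 'z': np.float64(523.6)}
black {'c': (534.7, -249.7), 'mean': array([ 534.3, -249.7,   10.4]), 'size': (78.3, 49.6), 'yaw': 15.9, 'n': 412, 'z': np.float64(10.4)}
orange {'c': (403.8, -217.9), 'mean': array([ 403.6, -218.2,   10.5]), 'size': (78.1, 49.4), 'yaw': 8.6, 'n': 429, 'z': np.float64(10.4)}
blue {'c': (414.7, -379.1), 'mean': array([ 414. , -378.9,   14. ]), 'size': (76.3, 48.5), 'yaw': -14.0, 'n': 411, 'z': np.float64(14.1)}
```

View pics/lift.png

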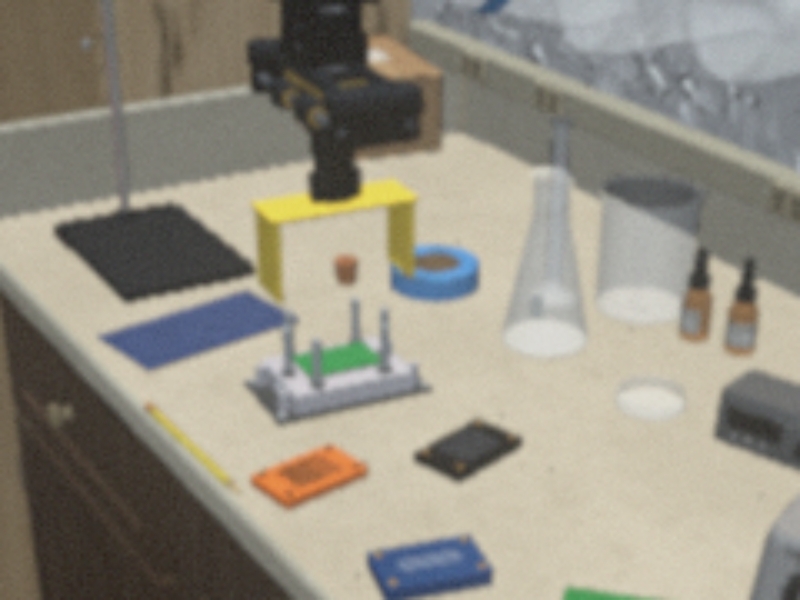

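The lifted cover hangs level at about (335,215) and the fixture is clear, with the mat at (200,330). I'm carrying the cover to the mat.

>>> send_rows(moves=[0,-0.8,2.5,0,0,0,0.04,0,-1.7,5.5,0,0,0,0.08,0,-2.6,8.5,0,0,0,0.12,0,-3.5,11.5,0,0,0,0.16,0,-4.3,14.2,0,0,0,0.2])

```text
time: 5.25
position: [0.4558, 0.0528, 0.1918]
tool_rot: [0.999, 0.052, -0.001, -0.0]
ft_force: [0.7, -0.2, -1.8]
grip_width: 0.014
grip_force: 40.0
```

>>> send_rows(moves=[0,-0.5,1.8,0,0,0,0.03,0,-0.8,2.8,0,0,0,0.046,0,-0.9,3.1,0,0,0,0.046,0,-0.9,3.1,0,0,0,0.046,0,-0.9,3.1,0,0,0,0.046])

```text
time: 5.67
position: [0.4489, 0.0816, 0.1924]
tool_rot: [0.997, 0.074, 0.0, 0.0]
ft_force: [-0.8, 0.5, -0.8]
grip_width: 0.014
grip_force: 40.0
```

>>> send_rows(moves=[0,0,0,-2,0,0,0,0,0,0,-4,0,0,0,0,0,0,-6,0,0,0,0,0,0,-7.5,0,0,0,0,0,0,-8.5,0,0,0])

```text
time: 6.08
position: [0.4486, 0.0809, 0.106]
tool_rot: [0.997, 0.073, -0.001, 0.0]
ft_force: [-0.3, -0.2, -1.7]
grip_width: 0.0139
grip_force: 40.0
```

>>> send_rows(moves=[0,0,0.1,-0.5,0,0,0,0,0,0.1,-0.9,0,0,0,0,0,0.1,-1.2,0,0,0,0,0,0.1,-1.4,0,0,0,0,0,0.1,-1.4,0,0,0])

```text
time: 6.5
position: [0.4486, 0.0831, 0.0936]
tool_rot: [0.997, 0.074, 0.0, 0.0]
ft_force: [0.2, -0.6, -0.5]
grip_width: 0.0135
grip_force: 40.0
```

>>> send_rows(moves=[0,0,0,-0.1,0,0,0,0,0,0,-0.1,0,0,0,0,0,0,-0.1,0,0,0,0,0,0,-0.1,0,0,0,0,0,0,-0.1,0,0,0])

```text
time: 6.92
position: [0.4488, 0.0833, 0.0932]
tool_rot: [0.997, 0.074, 0.001, 0.0]
ft_force: [0.2, -0.5, 5.9]
grip_width: 0.0137
grip_force: 40.0
```

>>> send_rows(moves=[0.5,0,0,0,0,0,0,0.5,0,0,0,0,0,0,0.5,0,0,0,0,0,0,0.5,0,0,0,0,0,0,0.5,0,0,0,0,0,0])

```text
time: 7.33
position: [0.4482, 0.0833, 0.0924]
tool_rot: [0.997, 0.074, -0.0, -0.0]
ft_force: [-0.2, -0.3, -0.7]
grip_width: 0.0388
grip_force: 0.0
```

>>> send_rows(moves=[0.5,0,0,0.5,0,0,0,0.5,0,0,3,0,0,0,0.8,0,0,6,0,0,0,1,0,0,10,0,0,0,1,0,0,10,0,0,0])

```text
time: 7.75
position: [0.4524, 0.0833, 0.1984]
tool_rot: [0.997, 0.075, 0.007, 0.001]
ft_force: [0.5, 0.1, 0.1]
grip_width: 0.0562
grip_force: 0.0
```

>>> send_rows(moves=[1,4.3,-16.6,0,0,0,0.065,1,4.3,-16.6,0,0,0,0.065,1,4.3,-16.6,0,0,0,0.065,1,4.3,-16.6,0,0,0,0.065,1,4.3,-16.6,0,0,0,0.065])

```text
time: 8.17
position: [0.4948, -0.0894, 0.1932]
tool_rot: [0.995, 0.104, 0.003, 0.003]
ft_force: [0.8, -0.1, -0.1]
grip_width: 0.0844
grip_force: 0.0
```

>>> send_rows(moves=[1,4.4,-16.7,0,0,0,0.065,1,4.4,-16.7,0,0,0,0.065,1,4.4,-16.7,0,0,0,0.065,1,4.4,-16.7,0,0,0,0.065,1,4.4,-16.7,0,0,0,0.065])

```text
time: 8.58
position: [0.5379, -0.2571, 0.1929]
tool_rot: [0.991, 0.137, 0.002, 0.003]
ft_force: [1.0, -0.9, 0.9]
grip_width: 0.0868
grip_force: 0.0
```

Run:
```python
from h import *
o=monitor.get_obs(); print(o["position"],o["tool_rot"],o["grip_width"])
c=grab("top");W=cloud(c);px=c["pixels"]; np.savez("top1.npz",W=W,px=px)
c2=grab("scene");W2=cloud(c2)
cv2.imwrite("pics/top1.png",cv2.resize(px[120:280,110:370],(800,492),interpolation=cv2.INTER_CUBIC))
for k in ("black","orange","blue","mat"): print(k,rect(W,px,*ALL[k]))
yl=((200,290,290,410),(24,120,80),(35,255,255),(.06,.09)); print("cover",rect(W,px,*yl))
gr=((280,270,365,380),(45,80,30),(80,255,255),(.02,.04)); print("platen",rect(W,px,*gr))
for Wk,n in((W,"top"),(W2,"scene")):
    m=(abs(Wk[...,0]-.5)<.08)&(abs(Wk[...,1]+.09)<.06)
    for z in [(.015,.027),(.05,.08)]:
        P=Wk[m&(Wk[...,2]>z[0])&(Wk[...,2]<z[1])]
        print(n,z,len(P),P.mean(0),cv2.minAreaRect((P[:,:2]*1000).astype(np.float32)))
```

```text
[ 0.53786469 -0.2570595   0.19289307] [0.9906006  0.13672895 0.00210378 0.00335039] 0.08681448318890876
black {'c': (520.6, -225.8), 'mean': array([ 522.8, -232. ,   10. ]), 'size': (39.4, 16.3), 'yaw': -54.2, 'n': 16, 'z': np.float64(392.1)}
orange {'c': (403.2, -218.1), 'mean': array([ 397.9, -222.1,   10.2]), 'size': (75.8, 49.1), 'yaw': 8.5, 'n': 342, 'z': np.float64(10.1)}
blue {'c': (414.8, -379.1), 'mean': array([ 414.8, -379. ,   14.2]), 'size': (76.3, 48.4), 'yaw': -13.4, 'n': 406, 'z': np.float64(14.3)}
mat {'c': (494.9, 64.7), 'mean': array([496.8,  65.6,   3.7]), 'size': (80.6, 41.2), 'yaw': 5.7, 'n': 300, 'z': np.float64(682.1)}
cover {'c': (478.2, 87.6), 'mean': array([484.9,  87.1,  77.6]), 'size': (73.4, 48.5), 'yaw': 8.5, 'n': 332, 'z': np.float64(77.7)}
platen None
top (0.015, 0.027) 58 [ 0.54493275 -0.11951665  0.02367529] ((545.6865234375, -123.15777587890625), (37.22996520996094, 26.96009635925293), 53.73550796508789)
top (0.05, 0.08) 6 [ 0.53001652 -0.12468445  0.06758906] ((530.3085327148438, -124.64656066894531), (6.541501045227051, 3.751101016998291), 66.29347229003906)
scene (0.015, 0.027) 363 [ 0.48962096 -0.10955434  0.02274953] ((502.1379089355469, -94.23007202148438), (84.34342956542969, 133.84072875976562), 84.10012817382812)
scene (0.05, 0.08) 106 [ 0.50145954 -0.0934025   0.06149223] ((502.18011474609375, -92.56655883789062), (74.26814270019531, 100.90315246582031), 82.770751953125)
```

View pics/top1.png

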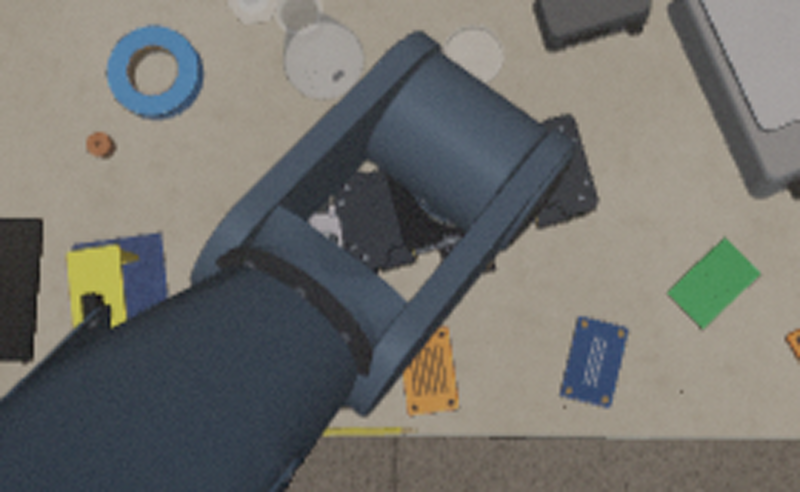

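The arm hides the fixture here. The orange plate at (430,370) and blue plate at (595,360) are unmoved, and the cover stands on the mat at (95,285). I'm descending part way and checking the black plate with the scene camera.

>>> send_rows(moves=[1,0,0,-4,0,0,0,1,0,0,-8,0,0,0,1,0,0,-12,0,0,0,1,0,0,-12,0,0,0,1,0,0,-12,0,0,0])

```text
time: 9.1
position: [0.5329, -0.2463, 0.0703]
tool_rot: [0.99, 0.14, -0.003, -0.003]
ft_force: [0.7, 0.8, 0.8]
grip_width: 0.0866
grip_force: 0.0
```

>>> send_rows(moves=[1,0,0,0,0,0,0,1,0,0,0,0,0,0])

```text
time: 9.27
position: [0.5371, -0.2501, 0.0758]
tool_rot: [0.99, 0.139, 0.002, 0.002]
ft_force: [-0.7, 0.2, 0.3]
grip_width: 0.0872
grip_force: 0.0
```

Run:
```python
from h import *
o=monitor.get_obs(); print(o["position"],o["tool_rot"],o["grip_width"])
c=grab("scene");W=cloud(c)
m=(abs(W[...,0]-.535)<.07)&(abs(W[...,1]+.25)<.07)&(W[...,2]>.006)&(W[...,2]<.016)
P=W[m]; print(len(P),P.mean(0),cv2.minAreaRect((P[:,:2]*1000).astype(np.float32)))
```

```text
[ 0.53709752 -0.25010314  0.07579272] [0.99023351 0.13938996 0.00208552 0.00191786] 0.08720281640393007
309 [ 0.53330889 -0.25442068  0.01062291] ((535.8397216796875, -251.80418395996094), (84.49474334716797, 53.11906433105469), 15.262527465820312)
```

>>> send_rows(moves=[1,0,0,-3,0,0,0,1,0,0,-5,0,0,0,1,0,0,-5.7,0,0,0,1,0,0,-5.7,0,0,0,1,0,0,-5.7,0,0,0], grip_force=30)

```text
time: 9.73
position: [0.5361, -0.2502, 0.0171]
tool_rot: [0.99, 0.139, 0.001, 0.001]
ft_force: [0.2, -0.3, 0.1]
grip_width: 0.0869
grip_force: 0.0
```

>>> send_rows(moves=[0,0,0,0,0,0,0,0,0,0,0,0,0,0,0,0,0,0,0,0,0,0,0,0,0,0,0,0,0,0,0,0,0,0,0])

```text
time: 10.15
position: [0.5355, -0.2498, 0.016]
tool_rot: [0.99, 0.139, 0.0, 0.0]
ft_force: [-0.9, 0.4, -0.1]
grip_width: 0.0615
grip_force: 0.0
```

>>> send_rows(moves=[0,0,0,0,0,0,0,0,0,0,0,0,0,0,0,0,0,0,0,0,0,0,0,0,0,0,0,0,0,0,0,0,0,0,0])

```text
time: 10.57
position: [0.5353, -0.2497, 0.0156]
tool_rot: [0.99, 0.139, 0.0, 0.0]
ft_force: [-0.4, -0.2, 2.1]
grip_width: 0.0497
grip_force: 30.0
```

>>> send_rows(moves=[0,0,0,2,0,0,0,0,0,0,5,0,0,0,0,0,0,8,0,0,0,0,0,0,11,0,0,0,0,0,0,13,0,0,0])

```text
time: 10.98
position: [0.536, -0.2501, 0.148]
tool_rot: [0.99, 0.139, 0.001, 0.001]
ft_force: [-0.1, 1.1, -0.7]
grip_width: 0.0497
grip_force: 30.0
```

>>> send_rows(moves=[0,-1.5,-3,0,0,0,-0.08,0,-3,-6,0,0,0,-0.16,0,-4.5,-9,0,0,0,-0.24,0,-6,-12,0,0,0,-0.31,0,-7,-14,0,0,0,-0.377])

```text
time: 11.4
position: [0.4639, -0.3923, 0.1455]
tool_rot: [0.999, -0.051, -0.0, 0.001]
ft_force: [0.5, -0.0, -0.6]
grip_width: 0.0494
grip_force: 30.0
```

>>> send_rows(moves=[0,0,0,0,0,0,0,0,0,0,0,0,0,0,0,0,0,0,0,0,0])

```text
time: 11.65
position: [0.4651, -0.3888, 0.1451]
tool_rot: [0.999, -0.049, -0.0, -0.001]
ft_force: [-0.2, 0.2, -0.1]
grip_width: 0.0498
grip_force: 30.0
```

Run:
```python
from h import *
o=monitor.get_obs(); print(o["position"],o["tool_rot"],o["grip_width"])
c=grab("top");W=cloud(c);px=c["pixels"]; np.savez("top2.npz",W=W,px=px,R=c["R"],t=c["t"],k=[c["f"],c["cx"],c["cy"]])
cv2.imwrite("pics/top2.png",cv2.resize(px[160:260,170:304],(800,597),interpolation=cv2.INTER_CUBIC))
for k in ("orange","blue","mat"): print(k,rect(W,px,*ALL[k]))
yl=((200,290,290,410),(24,120,80),(35,255,255),(.06,.09)); print("cover",rect(W,px,*yl))
gr=((280,270,365,380),(45,80,30),(80,255,255),(.02,.04)); print("platen",rect(W,px,*gr))
m=(abs(W[...,0]-.5)<.09)&(abs(W[...,1]+.09)<.07)
for z in [(.002,.008),(.015,.034),(.05,.08)]:
    P=W[m&(W[...,2]>z[0])&(W[...,2]<z[1])]
    print(z,len(P),P.mean(0),cv2.minAreaRect((P[:,:2]*1000).astype(np.float32)))
```

```text
[ 0.46506403 -0.3887848   0.14507768] [ 9.98804279e-01 -4.88791750e-02 -3.92059921e-04 -8.27912552e-04] 0.04981588601722441
orange {'c': (420.7, -212.5), 'mean': array([ 423.8, -210. ,   10.2]), 'size': (44.8, 42.4), 'yaw': 0.6, 'n': 161, 'z': np.float64(10.5)}
blue {'c': (413.1, -388.7), 'mean': array([ 415.3, -391. ,   14.5]), 'size': (29.8, 26.5), 'yaw': -89.5, 'n': 72, 'z': np.float64(14.6)}
mat {'c': (478.9, 62.6), 'mean': array([486.6,  60.9,   3.6]), 'size': (112.4, 40.6), 'yaw': 8.2, 'n': 378, 'z': np.float64(781.2)}
cover {'c': (499.2, 77.4), 'mean': array([502.1,  75.2,  77.2]), 'size': (33.4, 21.3), 'yaw': 8.4, 'n': 74, 'z': np.float64(77.0)}
platen {'c': (501.1, -90.3), 'mean': array([501. , -90.1,  30.6]), 'size': (67.8, 43.1), 'yaw': -4.7, 'n': 323, 'z': np.float64(30.7)}
(0.002, 0.008) 527 [ 0.49893034 -0.09102189  0.00398082] ((500.71087646484375, -90.09518432617188), (177.49844360351562, 139.39404296875), 0.33513325452804565)
(0.015, 0.034) 955 [ 0.49915209 -0.09090184  0.02636354] ((500.2739562988281, -89.69589233398438), (80.93401336669922, 130.4202117919922), 84.34821319580078)
(0.05, 0.08) 50 [ 0.50031317 -0.08924664  0.06697331] ((500.3934631347656, -90.63401794433594), (66.6776123046875, 98.83086395263672), 83.76022338867188)
```

View pics/top2.png

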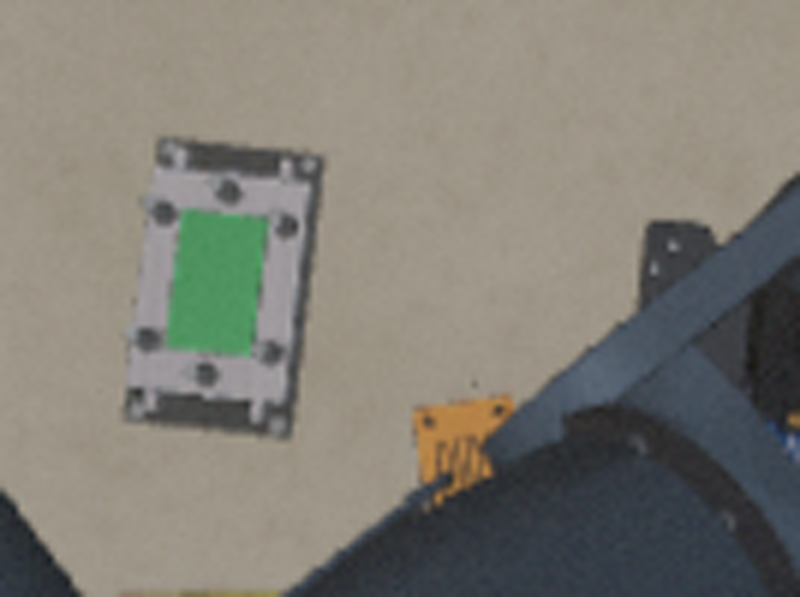

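The crop shows the fixture clear, with its green platen at (217,283) and six posts. Centre is (0.5005, -0.0902) with yaw about -5.6°, which agrees with the earlier estimate. I'm carrying the black plate over.

>>> send_rows(moves=[0,0.3,2.5,0,0,0,0,0,0.7,6,0,0,0,0,0,1.1,9.5,0,0,0,0,0,1.5,13,0,0,0,0,0,1.9,16.5,0,0,0,0])

```text
time: 12.12
position: [0.4843, -0.2216, 0.1455]
tool_rot: [0.999, -0.048, -0.0, -0.0]
ft_force: [0.2, 0.1, -0.3]
grip_width: 0.0496
grip_force: 30.0
```

>>> send_rows(moves=[0,0.4,3.5,0,0,0,0,0,0.9,7,0,0,0,0,0,1.3,10.5,0,0,0,0,0,1.6,12.7,0,0,0,0,0,1.65,13.4,0,0,0,0])

```text
time: 12.53
position: [0.5, -0.0855, 0.1455]
tool_rot: [0.999, -0.046, -0.001, -0.001]
ft_force: [-0.4, 0.4, -0.8]
grip_width: 0.0493
grip_force: 30.0
```

>>> send_rows(moves=[0,0,0,-1,0,0,0,0,0,0,-3,0,0,0,0,0,0,-5,0,0,0,0,0,0,-5.5,0,0,0,0,0,0,-5.5,0,0,0])

```text
time: 12.95
position: [0.4996, -0.0911, 0.0887]
tool_rot: [0.999, -0.049, -0.002, -0.001]
ft_force: [-0.1, 0.2, -0.4]
grip_width: 0.0498
grip_force: 30.0
```

>>> send_rows(moves=[0,0,0,0,0,0,0,0,0,0,0,0,0,0,0,0,0,0,0,0,0])

```text
time: 13.2
position: [0.5015, -0.0914, 0.0914]
tool_rot: [0.999, -0.049, 0.001, 0.0]
ft_force: [-0.4, 0.2, -1.5]
grip_width: 0.0494
grip_force: 30.0
```

Run:
```python
from h import *
o=monitor.get_obs(); print(o["position"],np.degrees(2*np.arctan2(o["tool_rot"][1],o["tool_rot"][0])),o["ft_force"])
c=grab("scene"); cv2.imwrite("pics/ins1.png",cv2.resize(c["pixels"][95:215,160:320],(800,600),interpolation=cv2.INTER_CUBIC))
```

```text
[ 0.50149186 -0.09135639  0.09138652] -5.653605720074179 [-0.39409591  0.19801514 -1.53487373]
```

View pics/ins1.png

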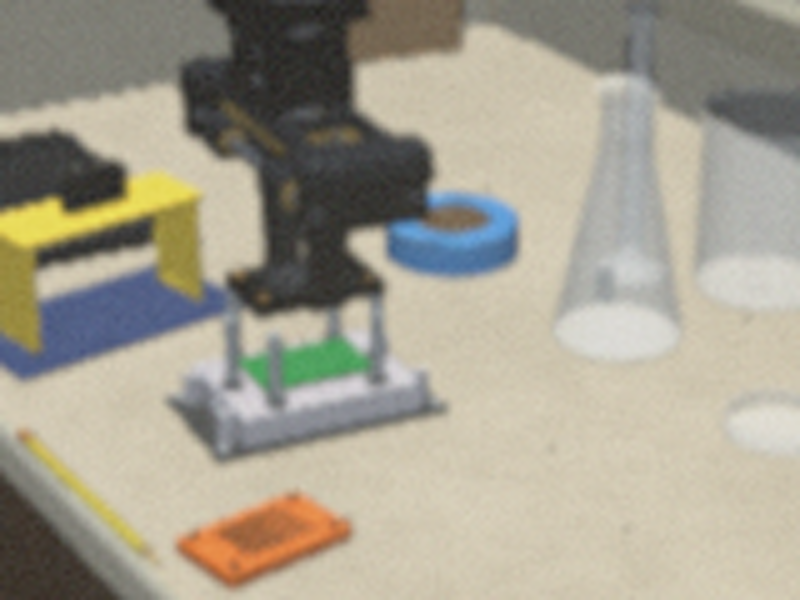

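The plate is level just above the posts at (305,290), and the cover stands on the mat at (100,260). I'm inserting slowly.

>>> send_rows(moves=[0,0,0.05,-0.5,0,0,0,0,0,0.05,-1,0,0,0,0,0,0.05,-1.5,0,0,0,0,0,0.05,-2,0,0,0,0,0,0.05,-2.5,0,0,0])

```text
time: 13.67
position: [0.5007, -0.0901, 0.0649]
tool_rot: [0.999, -0.049, -0.0, -0.0]
ft_force: [-0.6, -0.2, -0.6]
grip_width: 0.0497
grip_force: 30.0
```

>>> send_rows(moves=[0,0,0,-0.5,0,0,0,0,0,0,-1,0,0,0,0,0,0,-1.5,0,0,0,0,0,0,-1.8,0,0,0,0,0,0,-1.8,0,0,0])

```text
time: 14.08
position: [0.5004, -0.09, 0.0467]
tool_rot: [0.999, -0.049, -0.001, -0.0]
ft_force: [-0.1, 0.3, -0.4]
grip_width: 0.0496
grip_force: 30.0
```

>>> send_rows(moves=[0,0,0,-0.1,0,0,0,0,0,0,-0.1,0,0,0,0.75,0,0,-0.1,0,0,0,0.75,0,0,-0.1,0,0,0,0.75,0,0,-0.1,0,0,0])

```text
time: 14.5
position: [0.501, -0.0903, 0.0468]
tool_rot: [0.999, -0.049, 0.0, 0.0]
ft_force: [-0.2, -1.2, -0.4]
grip_width: 0.0611
grip_force: 0.0
```

>>> send_rows(moves=[0.75,0,0,0,0,0,0,0.75,0,0,0.5,0,0,0,0.75,0,0,2,0,0,0,0.75,0,0,4,0,0,0,0,0,0,4,0,0,0])

```text
time: 14.92
position: [0.5026, -0.0908, 0.0894]
tool_rot: [0.999, -0.049, 0.003, 0.001]
ft_force: [-0.0, 0.1, -0.5]
grip_width: 0.063
grip_force: 0.0
```

>>> send_rows(moves=[0,0,0,0,0,0,0,0,0,0,0,0,0,0,0,0,0,0,0,0,0,0,0,0,0,0,0,0,0,0,0,0,0,0,0])

```text
time: 15.33
position: [0.5004, -0.09, 0.0859]
tool_rot: [0.999, -0.049, -0.001, -0.0]
ft_force: [0.2, 0.3, -0.2]
grip_width: 0.0333
grip_force: 0.0
```

>>> send_rows(moves=[0,0,0,0,0,0,0,0,0,0,0,0,0,0,0,0,0,0,0,0,0,0,0,0,0,0,0,0,0,0,0,0,0,0,0])

```text
time: 15.75
position: [0.5008, -0.0902, 0.0865]
tool_rot: [0.999, -0.049, -0.0, -0.0]
ft_force: [-0.2, -0.4, 0.4]
grip_width: 0.0028
grip_force: 0.0
```

Run:
```python
from h import *
o=monitor.get_obs(); print(o["position"],o["ft_force"],o["grip_width"])
c=grab("scene");W=cloud(c); cv2.imwrite("pics/ins2.png",cv2.resize(c["pixels"][115:215,170:303],(800,600),interpolation=cv2.INTER_CUBIC))
m=(abs(W[...,0]-.5)<.03)&(abs(W[...,1]+.09)<.02)&(W[...,2]>.02)&(W[...,2]<.06); print(W[m].mean(0),len(W[m]),W[m][:,2].std())
```

```text
[ 0.50081381 -0.09020019  0.0865042 ] [-0.21297701 -0.40490129  0.37417111] 0.0027687500846289067
[ 0.50214048 -0.09047311  0.04046339] 111 0.0032615344610113744
```

View pics/ins2.png

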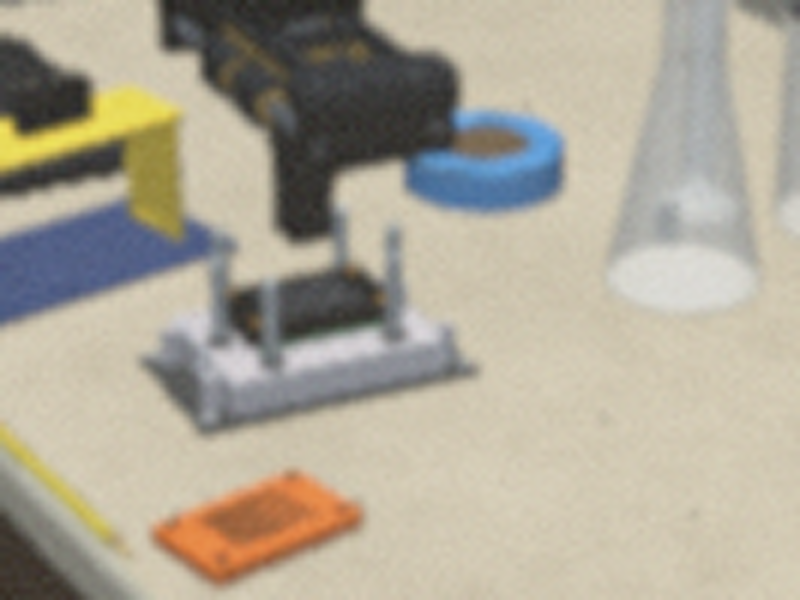

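The black plate lies flat between the posts at (310,300), top at 40 mm. I'm pressing with closed fingers.

>>> send_rows(moves=[0,0,0,-1.5,0,0,0,0,0,0,-2.7,0,0,0,0,0,0,-3.1,0,0,0,0,0,0,-3.3,0,0,0,0,0,0,-3.4,0,0,0])

```text
time: 16.22
position: [0.5002, -0.0899, 0.0528]
tool_rot: [0.999, -0.049, -0.001, -0.0]
ft_force: [-2.0, 0.3, 6.1]
grip_width: 0.0002
grip_force: 3.1
```

>>> send_rows(moves=[0,0,0,-0.1,0,0,0,0,0,0,-0.2,0,0,0,0,0,0,-0.3,0,0,0,0,0,0,-0.4,0,0,0,0,0,0,-0.4,0,0,0])

```text
time: 16.63
position: [0.5001, -0.0899, 0.0497]
tool_rot: [0.999, -0.049, -0.001, -0.0]
ft_force: [-1.7, 1.0, 8.4]
grip_width: 0.0003
grip_force: 4.4
```

>>> send_rows(moves=[0,0,0,-0.1,0,0,0,0,0,0,-0.15,0,0,0,0,0,0,-0.15,0,0,0,0,0,0,-0.15,0,0,0,0,0,0,-0.15,0,0,0])

```text
time: 17.05
position: [0.5001, -0.09, 0.0485]
tool_rot: [0.999, -0.049, -0.0, -0.0]
ft_force: [-3.0, 0.1, 9.5]
grip_width: 0.0003
grip_force: 4.8
```

>>> send_rows(moves=[0,0,0,1,0,0,0,0.3,0,0,4,0,0,0,0.6,0,0,8,0,0,0,1,0,0,10,0,0,0,1,0,0,10,0,0,0])

```text
time: 17.47
position: [0.5041, -0.0914, 0.152]
tool_rot: [0.999, -0.049, 0.005, 0.002]
ft_force: [-0.1, 0.1, 0.7]
grip_width: 0.0193
grip_force: 0.0
```

>>> send_rows(moves=[1,-9.7,-12.8,0,0,0,0.246,1,-9.7,-12.8,0,0,0,0.246,1,-9.7,-12.8,0,0,0,0.246,1,-9.7,-12.8,0,0,0,0.246,1,-9.7,-12.8,0,0,0,0.246])

```text
time: 17.88
position: [0.4009, -0.2224, 0.1468]
tool_rot: [0.997, 0.071, -0.001, 0.001]
ft_force: [1.3, -0.1, -0.9]
grip_width: 0.0525
grip_force: 0.0
```

>>> send_rows(moves=[1,0,0,-4,0,0,0,1,0,0,-7,0,0,0,1,0,0,-7,0,0,0,1,0,0,-7,0,0,0,1,0,0,-7,0,0,0])

```text
time: 18.3
position: [0.4043, -0.218, 0.0776]
tool_rot: [0.997, 0.074, 0.0, 0.0]
ft_force: [0.4, 0.7, -0.6]
grip_width: 0.0835
grip_force: 0.0
```

```bash
cat >> h.py <<'E'
def scene_plate(c,cx,cy,zlo,zhi,lo,hi,r=.09):
    W=cloud(c); hsv=cv2.cvtColor(c["pixels"],cv2.COLOR_BGR2HSV)
    m=(abs(W[...,0]-cx)<r)&(abs(W[...,1]-cy)<r)&(W[...,2]>zlo)&(W[...,2]<zhi)&(cv2.inRange(hsv,np.array(lo),np.array(hi))>0)
    P=W[m]; print(len(P),P.mean(0),cv2.minAreaRect((P[:,:2]*1000).astype(np.float32)))
E
python3 - <<'E'
from h import *
o=monitor.get_obs(); print(o["position"],np.degrees(2*np.arctan2(o["tool_rot"][1],o["tool_rot"][0])))
c=grab("scene"); 
scene_plate(c,.404,-.218,.006,.016,(5,110,60),(20,255,255))
scene_plate(c,.415,-.379,.009,.02,(100,80,30),(130,255,255))
c=grab("top"); print(rect(cloud(c),c["pixels"],*ALL["blue"])); print(rect(cloud(c),c["pixels"],*ALL["orange"]))
E
```

```text
[ 0.40431303 -0.21800969  0.07763401] 8.501655013680972
321 [ 0.40203604 -0.22530837  0.01067794] ((403.74798583984375, -221.9239501953125), (79.9005126953125, 50.674442291259766), 6.75068998336792)
329 [ 0.41006666 -0.3879305   0.0141863 ] ((411.85516357421875, -384.08416748046875), (48.0421142578125, 75.86723327636719), 76.30679321289062)
{'c': (414.8, -379.0), 'mean': array([ 414.2, -378.9,   14.1]), 'size': (76.2, 48.5), 'yaw': -13.7, 'n': 412, 'z': np.float64(14.1)}
None
```

>>> send_rows(moves=[1,0,0,-3,0,0,0,1,0,0,-5,0,0,0,1,0,0,-6.0,0,0,0,1,0,0,-6.1,0,0,0,1,0,0,-6.1,0,0,0], grip_force=30)

```text
time: 18.82
position: [0.4042, -0.2183, 0.0166]
tool_rot: [0.997, 0.074, 0.0, 0.0]
ft_force: [0.2, -0.4, -0.8]
grip_width: 0.087
grip_force: 0.0
```

>>> send_rows(moves=[0,0,0,0,0,0,0,0,0,0,0,0,0,0,0,0,0,0,0,0,0,0,0,0,0,0,0,0,0,0,0,0,0,0,0])

```text
time: 19.23
position: [0.404, -0.2184, 0.0165]
tool_rot: [0.997, 0.074, 0.0, 0.0]
ft_force: [-0.4, 0.8, 0.4]
grip_width: 0.0616
grip_force: 0.0
```

>>> send_rows(moves=[0,0,0,0,0,0,0,0,0,0,0,0,0,0,0,0,0,0,0,0,0,0,0,0,0,0,0,0,0,0,0,0,0,0,0])

```text
time: 19.65
position: [0.4038, -0.2183, 0.0162]
tool_rot: [0.997, 0.074, 0.0, 0.0]
ft_force: [-0.8, -0.1, 3.9]
grip_width: 0.0496
grip_force: 30.0
```

>>> send_rows(moves=[0,0,0,2,0,0,0,0,0,0,5,0,0,0,0,0,0,8,0,0,0,0,0,0,11,0,0,0,0,0,0,13,0,0,0])

```text
time: 20.07
position: [0.4041, -0.2184, 0.1481]
tool_rot: [0.997, 0.074, 0.001, 0.001]
ft_force: [0.4, -0.4, -0.9]
grip_width: 0.0494
grip_force: 30.0
```

>>> send_rows(moves=[0,1.8,2.4,0,0,0,-0.05,0,4,5.3,0,0,0,-0.11,0,6.2,8.2,0,0,0,-0.17,0,8.3,11,0,0,0,-0.22,0,9.65,12.8,0,0,0,-0.246])

```text
time: 20.48
position: [0.5015, -0.0877, 0.146]
tool_rot: [0.999, -0.049, 0.0, -0.0]
ft_force: [0.5, -0.2, -1.0]
grip_width: 0.0496
grip_force: 30.0
```

>>> send_rows(moves=[0,0,0,-0.5,0,0,0,0,0,0,-2,0,0,0,0,0,0,-4,0,0,0,0,0,0,-5.2,0,0,0,0,0,0,-5.2,0,0,0])

```text
time: 20.9
position: [0.4977, -0.0898, 0.0915]
tool_rot: [0.999, -0.049, -0.003, -0.001]
ft_force: [-0.3, -0.2, -0.4]
grip_width: 0.0496
grip_force: 30.0
```

>>> send_rows(moves=[0,0,0,0,0,0,0,0,0,0,0,0,0,0,0,0,0,0,0,0,0,0,0,0,0,0,0,0,0,0,0,0,0,0,0])

```text
time: 21.32
position: [0.5007, -0.0905, 0.0948]
tool_rot: [0.999, -0.049, 0.001, 0.0]
ft_force: [-0.7, 1.2, -0.1]
grip_width: 0.0496
grip_force: 30.0
```

>>> send_rows(moves=[0,0,0,-0.5,0,0,0,0,0,0,-1,0,0,0,0,0,0,-1.5,0,0,0,0,0,0,-2,0,0,0,0,0,0,-2.5,0,0,0])

```text
time: 21.73
position: [0.5001, -0.0901, 0.0683]
tool_rot: [0.999, -0.049, -0.0, -0.0]
ft_force: [-1.4, 0.1, -0.3]
grip_width: 0.0492
grip_force: 30.0
```

>>> send_rows(moves=[0,0,0,-0.4,0,0,0,0,0,0,-0.8,0,0,0,0,0,0,-1.1,0,0,0,0,0,0,-1.2,0,0,0,0,0,0,-1.2,0,0,0])

```text
time: 22.15
position: [0.5002, -0.0901, 0.0567]
tool_rot: [0.999, -0.049, -0.0, -0.0]
ft_force: [-0.9, -0.6, -1.0]
grip_width: 0.0495
grip_force: 30.0
```

>>> send_rows(moves=[0.75,0,0,0,0,0,0,0.75,0,0,0,0,0,0,0.75,0,0,0,0,0,0,0.75,0,0,0,0,0,0,0.75,0,0,0,0,0,0])

```text
time: 22.57
position: [0.5004, -0.0903, 0.0573]
tool_rot: [0.999, -0.049, 0.0, 0.0]
ft_force: [0.8, -0.3, 0.5]
grip_width: 0.0646
grip_force: 0.0
```

>>> send_rows(moves=[0.75,0,0,0.5,0,0,0,0.75,0,0,2,0,0,0,0.75,0,0,4,0,0,0,0.5,0,0,4,0,0,0,0,0,0,4,0,0,0])

```text
time: 22.98
position: [0.5011, -0.0905, 0.0982]
tool_rot: [0.999, -0.049, 0.001, 0.001]
ft_force: [-0.1, 0.3, -0.3]
grip_width: 0.0586
grip_force: 0.0
```

>>> send_rows(moves=[0,0,0,0,0,0,0,0,0,0,0,0,0,0,0,0,0,0,0,0,0,0,0,0,0,0,0,0,0,0,0,0,0,0,0])

```text
time: 23.4
position: [0.5, -0.0901, 0.0965]
tool_rot: [0.999, -0.049, -0.001, -0.0]
ft_force: [-0.5, -0.3, 0.3]
grip_width: 0.0263
grip_force: 0.0
```

>>> send_rows(moves=[0,0,0,0,0,0,0,0,0,0,0,0,0,0,0,0,0,0,0,0,0,0,0,0,0,0,0,0,0,0,0,0,0,0,0])

```text
time: 23.82
position: [0.5003, -0.0902, 0.097]
tool_rot: [0.999, -0.049, -0.0, -0.0]
ft_force: [0.2, -0.6, -0.1]
grip_width: 0.0013
grip_force: 0.0
```

Run:
```python
from h import *
o=monitor.get_obs(); print(o["position"],o["ft_force"],o["grip_width"])
c=grab("scene");W=cloud(c); cv2.imwrite("pics/ins3.png",cv2.resize(c["pixels"][115:215,170:303],(600,450),interpolation=cv2.INTER_CUBIC))
m=(abs(W[...,0]-.5)<.03)&(abs(W[...,1]+.09)<.02)&(W[...,2]>.02)&(W[...,2]<.065); print(W[m].mean(0),len(W[m]),W[m][:,2].std())
```

```text
[ 0.5003106  -0.09019345  0.09703843] [ 0.17427041 -0.59750628 -0.05043418] 0.001251252579616386
[ 0.50108669 -0.0912249   0.04951443] 123 0.006477265723354232
```

View pics/ins3.png

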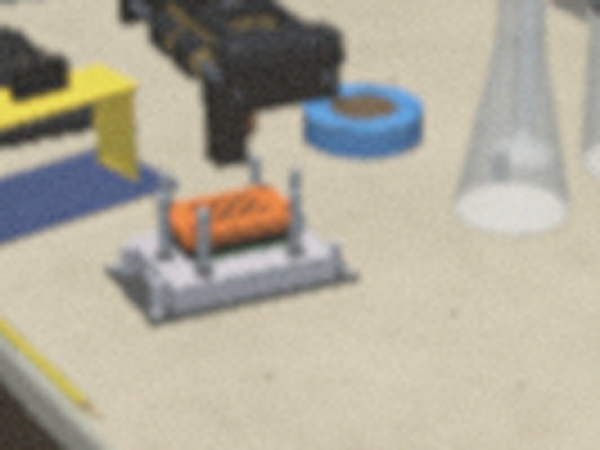

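The orange plate lies flat on the black one at (230,215). I'm pressing.

>>> send_rows(moves=[0,0,0,-1.5,0,0,0,0,0,0,-2.7,0,0,0,0,0,0,-3.1,0,0,0,0,0,0,-3.3,0,0,0,0,0,0,-3.4,0,0,0])

```text
time: 24.28
position: [0.4996, -0.0899, 0.0632]
tool_rot: [0.999, -0.049, -0.001, -0.0]
ft_force: [-1.5, 0.7, 5.2]
grip_width: 0.0003
grip_force: 2.7
```

>>> send_rows(moves=[0,0,0,-0.1,0,0,0,0,0,0,-0.2,0,0,0,0,0,0,-0.3,0,0,0,0,0,0,-0.4,0,0,0,0,0,0,-0.5,0,0,0])

```text
time: 24.7
position: [0.4996, -0.0899, 0.0592]
tool_rot: [0.999, -0.049, -0.0, -0.0]
ft_force: [-2.3, 0.3, 8.8]
grip_width: 0.0003
grip_force: 4.3
```

>>> send_rows(moves=[0,0,0,-0.05,0,0,0,0,0,0,-0.1,0,0,0,0,0,0,-0.1,0,0,0,0,0,0,-0.1,0,0,0,0,0,0,-0.1,0,0,0])

```text
time: 25.12
position: [0.4996, -0.0899, 0.0584]
tool_rot: [0.999, -0.049, -0.0, -0.0]
ft_force: [-3.4, 1.0, 9.7]
grip_width: 0.0007
grip_force: 4.6
```

>>> send_rows(moves=[0,0,0,1,0,0,0,0.3,0,0,4,0,0,0,0.6,0,0,8,0,0,0,1,0,0,9,0,0,0,1,0,0,9,0,0,0])

```text
time: 25.53
position: [0.503, -0.0912, 0.1508]
tool_rot: [0.999, -0.049, 0.004, 0.002]
ft_force: [-0.0, 0.5, 0.3]
grip_width: 0.0194
grip_force: 0.0
```

>>> send_rows(moves=[1,-5,-17,0,0,0,-0.14,1,-5,-17,0,0,0,-0.14,1,-5,-17,0,0,0,-0.14,1,-5,-17,0,0,0,-0.14,1,-5,-17,0,0,0,-0.14])

```text
time: 25.95
position: [0.4495, -0.2658, 0.1462]
tool_rot: [0.993, -0.121, 0.001, 0.001]
ft_force: [0.4, -0.8, -0.3]
grip_width: 0.0526
grip_force: 0.0
```

>>> send_rows(moves=[1,-3.55,-11.9,0,0,0,0,1,-3.55,-11.9,0,0,0,0,1,-3.55,-11.9,0,0,0,0,1,-3.55,-11.9,-3,0,0,0,1,-3.55,-11.9,-6,0,0,0])

```text
time: 26.37
position: [0.415, -0.3831, 0.0869]
tool_rot: [0.993, -0.121, 0.002, 0.002]
ft_force: [-0.5, 1.1, -0.5]
grip_width: 0.0836
grip_force: 0.0
```

>>> send_rows(moves=[1,0,0,0,0,0,0,1,0,0,0,0,0,0,1,0,0,0,0,0,0])

```text
time: 26.62
position: [0.4151, -0.3786, 0.0872]
tool_rot: [0.993, -0.118, -0.0, -0.0]
ft_force: [0.2, -0.8, -0.1]
grip_width: 0.0867
grip_force: 0.0
```

Run:
```python
from h import *
o=monitor.get_obs(); print(o["position"],np.degrees(2*np.arctan2(o["tool_rot"][1],o["tool_rot"][0])),o["grip_width"])
c=grab("scene"); 
scene_plate(c,.415,-.379,.009,.02,(100,80,30),(130,255,255))
c=grab("top"); W=cloud(c); print(rect(W,c["pixels"],*ALL["blue"])) 
print(rect(W,c["pixels"],(280,270,365,380),(5,120,60),(20,255,255),(.03,.07)))
```

```text
[ 0.41509384 -0.37862999  0.08719818] -13.607391740118842 0.08672215659552845
336 [ 0.41035077 -0.3878788   0.01431186] ((411.7224426269531, -385.0964660644531), (49.128578186035156, 78.10248565673828), 73.19684600830078)
None
{'c': (500.0, -89.8), 'mean': array([499.8, -90.3,  50.1]), 'size': (78.4, 50.0), 'yaw': -5.8, 'n': 457, 'z': np.float64(50.2)}
```

>>> send_rows(moves=[1,0,0,-3,0,0,0,1,0,0,-6,0,0,0,1,0,0,-7,0,0,0,1,0,0,-7,0,0,0,1,0,0,-7,0,0,0], grip_force=30)

```text
time: 27.13
position: [0.4153, -0.3793, 0.0178]
tool_rot: [0.993, -0.119, 0.0, 0.0]
ft_force: [-0.9, 0.3, 0.4]
grip_width: 0.0871
grip_force: 0.0
```

>>> send_rows(moves=[0,0,0,0,0,0,0,0,0,0,0,0,0,0,0,0,0,0,0,0,0,0,0,0,0,0,0,0,0,0,0,0,0,0,0])

```text
time: 27.55
position: [0.415, -0.3795, 0.0177]
tool_rot: [0.993, -0.119, 0.0, 0.0]
ft_force: [0.5, 0.0, 0.3]
grip_width: 0.0612
grip_force: 0.0
```

>>> send_rows(moves=[0,0,0,0,0,0,0,0,0,0,0,0,0,0,0,0,0,0,0,0,0,0,0,0,0,0,0,0,0,0,0,0,0,0,0])

```text
time: 27.97
position: [0.4149, -0.3793, 0.0173]
tool_rot: [0.993, -0.119, 0.0, 0.0]
ft_force: [-0.1, 0.5, 2.7]
grip_width: 0.0497
grip_force: 30.0
```

>>> send_rows(moves=[0,0,0,2,0,0,0,0,0,0,5,0,0,0,0,0,0,8,0,0,0,0,0,0,11,0,0,0,0,0,0,13,0,0,0])

```text
time: 28.38
position: [0.4152, -0.3797, 0.1492]
tool_rot: [0.993, -0.119, 0.001, 0.001]
ft_force: [-0.8, -0.8, -1.2]
grip_width: 0.0497
grip_force: 30.0
```

>>> send_rows(moves=[0,0.8,2.5,0,0,0,0.03,0,1.9,6,0,0,0,0.06,0,2.9,9.5,0,0,0,0.09,0,4,13,0,0,0,0.12,0,5,16.5,0,0,0,0.14])

```text
time: 28.8
position: [0.4647, -0.2126, 0.1468]
tool_rot: [0.999, -0.049, -0.0, -0.0]
ft_force: [0.3, 0.4, -0.7]
grip_width: 0.0496
grip_force: 30.0
```

>>> send_rows(moves=[0,1,3.5,0,0,0,0,0,2,7,0,0,0,0,0,2.9,10,0,0,0,0,0,3.4,12,0,0,0,0,0,3.55,12.4,0,0,0,0])

```text
time: 29.22
position: [0.4999, -0.0865, 0.1466]
tool_rot: [0.999, -0.047, -0.001, -0.001]
ft_force: [0.1, 0.1, -0.7]
grip_width: 0.0495
grip_force: 30.0
```

>>> send_rows(moves=[0,0,0,-0.5,0,0,0,0,0,0,-2,0,0,0,0,0,0,-4,0,0,0,0,0,0,-5.2,0,0,0,0,0,0,-5.2,0,0,0])

```text
time: 29.63
position: [0.4984, -0.0911, 0.0925]
tool_rot: [0.999, -0.05, -0.003, -0.001]
ft_force: [0.7, -1.0, -0.5]
grip_width: 0.0494
grip_force: 30.0
```

>>> send_rows(moves=[0,0,0,0,0,0,0,0,0,0,0,0,0,0,0,0,0,0,0,0,0,0,0,0,0,0,0,0,0,0,0,0,0,0,0])

```text
time: 30.05
position: [0.5008, -0.0905, 0.0958]
tool_rot: [0.999, -0.049, 0.001, 0.0]
ft_force: [0.6, 0.4, -0.8]
grip_width: 0.0497
grip_force: 30.0
```

>>> send_rows(moves=[0,0,0,-0.4,0,0,0,0,0,0,-0.8,0,0,0,0,0,0,-1.2,0,0,0,0,0,0,-1.6,0,0,0,0,0,0,-2,0,0,0])

```text
time: 30.47
position: [0.5002, -0.0901, 0.0745]
tool_rot: [0.999, -0.049, -0.0, -0.0]
ft_force: [0.7, -0.1, -1.2]
grip_width: 0.0497
grip_force: 30.0
```

>>> send_rows(moves=[0,0,0,-0.3,0,0,0,0,0,0,-0.5,0,0,0,0,0,0,-0.65,0,0,0,0,0,0,-0.7,0,0,0,0,0,0,-0.7,0,0,0])

```text
time: 30.88
position: [0.5003, -0.0902, 0.0679]
tool_rot: [0.999, -0.049, -0.0, -0.0]
ft_force: [0.0, -0.0, -0.6]
grip_width: 0.05
grip_force: 30.0
```

>>> send_rows(moves=[0.75,0,0,0,0,0,0,0.75,0,0,0,0,0,0,0.75,0,0,0,0,0,0,0.75,0,0,0,0,0,0,0.75,0,0,0,0,0,0])

```text
time: 31.3
position: [0.5004, -0.0902, 0.0682]
tool_rot: [0.999, -0.049, 0.0, 0.0]
ft_force: [-0.1, 0.2, 0.2]
grip_width: 0.0647
grip_force: 0.0
```

>>> send_rows(moves=[0.75,0,0,0.5,0,0,0,0.75,0,0,2,0,0,0,0.75,0,0,4,0,0,0,0.5,0,0,4,0,0,0,0,0,0,4,0,0,0])

```text
time: 31.72
position: [0.5011, -0.0905, 0.1092]
tool_rot: [0.999, -0.049, 0.001, 0.001]
ft_force: [0.2, -0.2, -0.3]
grip_width: 0.0586
grip_force: 0.0
```

>>> send_rows(moves=[0,0,0,0,0,0,0,0,0,0,0,0,0,0,0,0,0,0,0,0,0,0,0,0,0,0,0,0,0,0,0,0,0,0,0])

```text
time: 32.13
position: [0.5, -0.0901, 0.1075]
tool_rot: [0.999, -0.049, -0.001, -0.0]
ft_force: [-1.1, 0.1, 0.3]
grip_width: 0.0265
grip_force: 0.0
```

>>> send_rows(moves=[0,0,0,0,0,0,0,0,0,0,0,0,0,0,0,0,0,0,0,0,0,0,0,0,0,0,0,0,0,0,0,0,0,0,0])

```text
time: 32.55
position: [0.5003, -0.0902, 0.108]
tool_rot: [0.999, -0.049, 0.0, -0.0]
ft_force: [0.6, -1.0, 0.2]
grip_width: 0.0014
grip_force: 0.0
```

Run:
```python
from h import *
o=monitor.get_obs(); print(o["position"],o["ft_force"],o["grip_width"])
c=grab("scene");W=cloud(c); cv2.imwrite("pics/ins4.png",cv2.resize(c["pixels"][115:215,170:303],(600,450),interpolation=cv2.INTER_CUBIC))
m=(abs(W[...,0]-.5)<.03)&(abs(W[...,1]+.09)<.02)&(W[...,2]>.045)&(W[...,2]<.075); print(W[m].mean(0),len(W[m]),W[m][:,2].std())
```

```text
[ 0.5003206  -0.09018116  0.10804424] [ 0.63957761 -0.98732454  0.21231818] 0.0014011600501448928
[ 0.49879771 -0.0907051   0.06534242] 120 0.0011220635736639158
```

View pics/ins4.png

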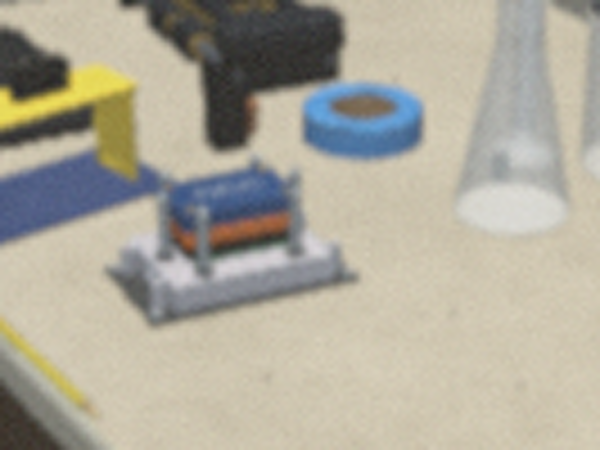

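The blue end plate lies flat on top at (230,195), top at about 64 mm. I'm pressing, then retreating.

>>> send_rows(moves=[0,0,0,-1.5,0,0,0,0,0,0,-2.5,0,0,0,0,0,0,-2.8,0,0,0,0,0,0,-3.0,0,0,0,0,0,0,-3.1,0,0,0])

```text
time: 33.02
position: [0.4994, -0.0899, 0.0769]
tool_rot: [0.999, -0.049, -0.001, -0.0]
ft_force: [-2.0, -0.0, 4.4]
grip_width: 0.0006
grip_force: 2.4
```

>>> send_rows(moves=[0,0,0,-0.1,0,0,0,0,0,0,-0.2,0,0,0,0,0,0,-0.3,0,0,0,0,0,0,-0.4,0,0,0,0,0,0,-0.5,0,0,0])

```text
time: 33.43
position: [0.4994, -0.0898, 0.0728]
tool_rot: [0.999, -0.049, -0.001, -0.0]
ft_force: [-3.1, 0.7, 7.9]
grip_width: 0.0003
grip_force: 4.1
```

>>> send_rows(moves=[0,0,0,-0.05,0,0,0,0,0,0,-0.1,0,0,0,0,0,0,-0.1,0,0,0,0,0,0,-0.1,0,0,0,0,0,0,-0.1,0,0,0])

```text
time: 33.85
position: [0.4994, -0.0898, 0.0724]
tool_rot: [0.999, -0.049, -0.001, -0.0]
ft_force: [-4.1, 0.2, 11.5]
grip_width: 0.0004
grip_force: 5.8
```

Pressed: 11.5 N, 5 to 6 mm down. I'm retreating and taking a final check.

>>> send_rows(moves=[0,0,0,1,0,0,0,0,0,0,4,0,0,0,0,0,0,8,0,0,0,0,0,0,11,0,0,0,0,0,0,11,0,0,0])

```text
time: 34.27
position: [0.5047, -0.0918, 0.1871]
tool_rot: [0.999, -0.049, 0.007, 0.002]
ft_force: [0.4, -0.7, 0.2]
grip_width: 0.0007
grip_force: 0.0
```

>>> send_rows(moves=[0,-4,-18,2,0,0,0,0,-4,-18,2,0,0,0,0,-4,-18,2,0,0,0,0,-4,-18,2,0,0,0,0,-4,-18,2,0,0,0])

```text
time: 34.68
position: [0.4603, -0.2755, 0.2018]
tool_rot: [0.999, -0.05, 0.002, 0.002]
ft_force: [1.1, -0.9, 0.6]
grip_width: 0.0005
grip_force: 0.0
```

>>> send_rows(moves=[0,-10,-18,2,0,0,0,0,-10,-18,2,0,0,0,0,-10,-18,2,0,0,0,0,-10,-18,2,0,0,0,0,-10,-18,2,0,0,0])

```text
time: 35.1
position: [0.359, -0.4521, 0.221]
tool_rot: [0.999, -0.049, 0.0, 0.0]
ft_force: [0.5, 0.6, -1.2]
grip_width: 0.0006
grip_force: 0.0
```

>>> send_rows(moves=[0,0,-12,0,0,0,0,0,0,-12,0,0,0,0,0,0,-12,0,0,0,0,0,0,-12,0,0,0,0,0,0,-12,0,0,0,0])

```text
time: 35.52
position: [0.3595, -0.5721, 0.2198]
tool_rot: [0.999, -0.05, 0.0, -0.0]
ft_force: [0.9, 1.1, 0.0]
grip_width: 0.0
grip_force: 0.0
```

Run:
```python
from h import *
o=monitor.get_obs(); print(o["position"],o["ft_force"])
c=grab("top");W=cloud(c);px=c["pixels"]
cv2.imwrite("pics/end.png",cv2.resize(px[120:280,110:370],(800,492),interpolation=cv2.INTER_CUBIC))
print("blue",rect(W,px,(280,270,365,380),(100,80,30),(130,255,255),(.04,.09)))
print("cover",rect(W,px,(200,290,290,410),(24,120,80),(35,255,255),(.06,.09)))
```

```text
[ 0.35952039 -0.57205155  0.21984783] [0.88207502 1.12887411 0.00469279]
blue {'c': (499.3, -90.2), 'mean': array([499.4, -90.5,  64.4]), 'size': (78.2, 49.3), 'yaw': -4.7, 'n': 455, 'z': np.float64(64.5)}
cover {'c': (449.5, 84.3), 'mean': array([449.4,  82.4,  77.4]), 'size': (130.2, 50.6), 'yaw': 8.6, 'n': 674, 'z': np.float64(77.4)}
```

View pics/end.png

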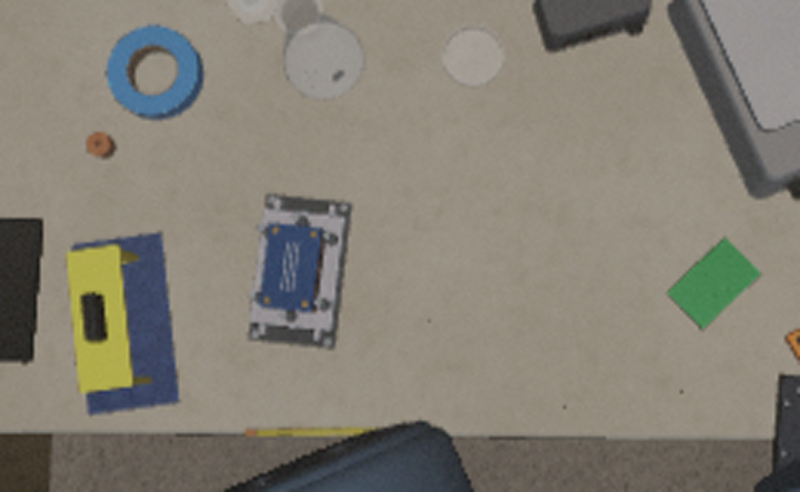

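The stack sits in the fixture at (290,265) with blue on top at 64 mm, and the cover stands upright on the mat at (100,320). The bystanders are where they were. Handing in.

```bash
python3 -c "
from rig import workorder; print(workorder.hand_in())"
```

```text
the job is handed in; nothing more can be done
None
```

The job is handed in: the cover stands upright on the mat, and black, orange and the blue end plate are stacked in that order, each pressed about 5 mm down (9.5–11.5 N). No white plate was in the scene, and the hand-in returned no verdict.

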